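# Hook the axle clip off the red cart wheel

## Robot

A 6-joint arm with a two-finger parallel gripper is mounted at the origin on the work surface. World frame = base frame: x ahead of the robot, y to its left, z up, the work surface at z = 0. Lengths are in mm, angles in degrees, forces in N, time in s.
With the tool pointing down it reaches from about 350 to 1000 mm from the base axis. Payload 7.1 kg.
Tool frame: the origin (TCP) lies at the very end of the fingers, on their centre line; the grasp point (between the pads) lies 19 mm behind it; z points along the fingers, y is the direction in which the jaws open and shut (so a half turn about z gives the same grasp; the last joint's range is limited). The gripper opens to 85 mm and grips with 20 to 120 N. Pads are 22 mm wide; open, the fingers measure 114 mm over their backs; the gripper's body (76 mm by 85 mm) begins 54 mm behind the grasp point. The pads swing forward as they close: fully open they stand 13 mm farther back than shut.
Start: joints at [-65.546, 24.242, 93.386, -0, 62.372, -1.089], TCP at [269.502, -563.891, 231.319] pointing down, gripper open.
Joint ranges: [-172.04, 172.04], [-51.8, 120.97], [4.93, 147.93], [-75.15, 255.16], [6.16, 154.13], [-145.62, 145.62]. Speed limits (degrees/s): [136.94, 136.94, 172.46, 180, 180, 180].

## Interface

Orientations are given as a 3x3 rotation matrix whose columns are the frame's x, y, z axes.
In Python, from plant import ctrl gives the robot as it stands. Calls block until the motion is done:
- ctrl.move_to(position, orientation): joint-space move of the TCP to a pose.
- ctrl.move_l(position, velocity=150, attitude=None, contact_N=None): straight line of the TCP; attitude=None keeps the orientation; velocity is the mean speed in mm/s. With contact_N (N) it stops when the force on the tool has changed by that much, and returns True; else False.
- ctrl.move_joints(angles): joint-space move.
- ctrl.set_gripper(opening, effort=None): finger opening in mm; effort is the grip in N (None keeps the last); returns when the fingers have stopped.
- ctrl.dwell(seconds).
- ctrl.inverse_kinematics(position, orientation): joint angles nearest the present ones, or None.
- ctrl.observe(): the state.
- ctrl.camera(name): name is "scene" or "top" or "wrist"; returns a dict with "frame" (480x640x3 uint8, red, green, blue), "K" (3x3 intrinsics, pixels), "dist_coeffs" ([k1, k2, p1, p2, k3] as OpenCV has them; the pictures are not rectified), "R" (3x3) and "t" (3): a world point X has camera coordinates R X + t; the wrist camera has in their place "tool_from_camera" (4x4, takes a point from camera to tool coordinates, whose origin is the TCP and whose axes are the flange's). Camera axes: x right, y down, z forward; pixel columns grow to the right and rows downward; lengths in mm; the calibration is good to about 2 mm. A picture is of the moment at which its call begins: read the wrist's pose just before it. There is no depth.
A pose or a line that the arm cannot do raises ctrl.Unreachable and nothing moves.
- ctrl.finish_job(): hands the job in, once; it reports no verdict.
The state is a dict: "t": time; "joint_pos": joint angles; "qvel": joint speeds; "tau": joint torques, N m; "ee_pos": TCP position; "tcp_rot": TCP orientation; "ft_force": force on the tool from outside, world axes, zero at the start; "ft_torque": the same for the moment, N m; "grip_width": finger opening in mm.
Only numpy, scipy, OpenCV 4.12 (cv2) and the standard library are available. Lean on these libraries where they do the work, as an engineer would, in place of code of your own. Each camera call takes 0.05 s, during which the arm holds its last target.

## Task

Take the orange-handled hooked pick from its rest, put its hook through the eye of the brass clip on the red wheel and pull the clip out of its axle groove, right off the axle; do not touch the clips with the gripper. Leave the blue wheel's clip in its groove. Then put the pick back on its rest, hook down as before, and let go.

Things in the scene. Friction and masses are not known exactly. Their poses are not given: they have to be found in the camera images.
- pick_grip (a point): Centre of the pick's orange handle (120 long, 22 wide, 24 high; 0.12 kg): grip here, fingers closing along its y. Its x runs along the handle to a 6 mm steel shank, bent straight down at x = +110; the prong's tip is 51 below this point. At first it lies level on its rest, prong down, clear of the bench, on either side. The black straight awl on a like rest is not needed.
- clip: Brass-coloured spring clip, 5 thick, on the red wheel's axle. Origin: on the axle's line, at the clip's underside. z up. Its round eye is centred at x = -42 (hole 26, outside 37 across), pointing roughly to the robot. The jaws open to +x, so it comes off by a level pull along its -x: about 10 N, free after the hook has gone about 25 mm from the middle of the eye (the first 12 is play); then it springs off and drops.
- other_clip: The like clip on the wheel with the blue centre, described in the same way; it must stay where it is. The two wheels may change places.
- red_wheel: Wheel with a red centre, 124 across, on a 130 square plywood base, fixed to the bench. Origin: centre of the base's underside. Tyre and red disc reach 53 above the bench, the hub (52 across) 72: the clip lies on it, around the axle's neck 18 across, under the axle's head (26 across, top at 93.5). Below the clip's eye is free space from 72 down to 53.
- pick_rest: Grey rest of the pick, fixed to the bench: base 110 x 66 x 8, forked posts at x = +42 and -42, 8 thick, 54 wide. The handle lies on them, its underside 54 and its centre 66 above the bench, between fork sides 42 apart that rise 14 above the seat. Origin: centre of the underside; x points the way the pick's shank does.
Things that resemble listed ones, but are neither listed nor needed, are in the scene too. Of the things that look like the part that bears pick_grip, the middle-sized one is meant. Leave any purple look-alike of the pick_rest alone.

How it is judged (in metres and radians):
On the way, in this order (a step that is already met when the one before it is completed fails the run):
1. the pick is lifted off its rest (distance of pick_grip from where it was at the start of the episode above 0.03 m and height (world z) of pick_grip above 0.085 m), for 0.1 s.
2. the pick, held in the gripper, pulls at the clip with more than 2 N (contact force between pick and clip above 2 N and contact force between the fingers and pick above 2 N and distance of clip from where it was at the start of the episode below 0.01 m).
3. the clip is off the axle, its centre more than 20 mm from where it sat (distance of clip from where it was at the start of the episode above 0.02 m), for 0.1 s.
At the end, for the whole second after the job is handed in: Red wheel's clip off its axle (over 20 mm from its seat), at rest on wheel or bench; blue wheel's clip within 8 mm of its start; pick let go, still and prong down on both posts of its rest: within 20 mm lengthwise, 15 mm sideways, 10 degrees tilt, 17 degrees yaw (distance of clip from where it was at the start of the episode above 0.02 m and height (world z) of clip above -0.01 m and linear speed of each of clip, pick below 0.03 m/s and distance of other_clip from where it was at the start of the episode below 0.008 m and x of pick_grip in the frame of pick_rest between -0.02 and 0.02 m and y of pick_grip in the frame of pick_rest between -0.015 and 0.015 m and height (world z) of pick_grip between 0.06 and 0.072 m and angle between pick_grip's own z axis and vertical below 0.18 rad and angle between the x axis of pick_grip and the x axis of pick_rest, either way round below 0.3 rad); the robot touches nothing.
It fails at once if the gripper touches the red wheel's clip (contact force between the fingers and clip above 1 N).
It fails at once if the blue wheel's clip is pulled off (distance of other_clip from where it was at the start of the episode above 0.008 m).
It fails at once if the gripper touches the blue wheel's clip (contact force between the fingers and other_clip above 1 N).
It fails at once if the pick is dropped from above its rest (height (world z) of pick_grip above 0.095 m and contact force between the fingers and pick below 0.01 N).
It also fails if it takes over 50 s, if anything falls off the work surface, if the arm or the gripper's body presses on something with over 40 N, if the wrist force passes 120 N, or if a joint passes its speed limit or range.

## Working session

There is one attempt and no reset: what is moved stays moved. The work goes in short steps, each a Python script; the robot and the scene stay as the last script left them, time stands still between calls to the robot, and variables do not carry over. Pictures are saved under pics/ and viewed, and the job is handed in when it is done.

```bash
ls; mkdir -p pics
python3 - <<'E'
from plant import ctrl
import cv2,pickle
d={}
for n in ["scene","top","wrist"]:
    o=ctrl.observe(); c=ctrl.camera(n); c['obs']=o; d[n]=c
    cv2.imwrite(f"pics/{n}0.png",cv2.cvtColor(c["frame"],cv2.COLOR_RGB2BGR))
pickle.dump(d,open("c0.pkl","wb"))
print(o['t'],d['top']['K'],d['top']['R'],d['top']['t'],d['scene']['R'],d['scene']['t'],d['wrist']['tool_from_camera'])
E
```

```text
pics
0.1 [[468.19386776   0.         330.38948079]
 [  0.         468.19386776 229.37656079]
 [  0.           0.           1.        ]] [[ 0.00539304 -0.99952944  0.03019641]
 [-0.98378666 -0.01071648 -0.17902226]
 [ 0.17926162 -0.02874135 -0.98338152]] [-132.49875501  494.85750052  960.27368753] [[-0.24466873  0.96954419 -0.01101216]
 [ 0.74527712  0.18078458 -0.64177796]
 [-0.62024126 -0.16523011 -0.76681144]] [ 245.85850733 -306.34884916 1209.0386735 ] [[ 1.00016139e-05 -9.63419291e-01 -2.67998638e-01  6.84818117e+01]
 [ 9.99999467e-01 -2.67007402e-04  9.97175555e-04 -8.79146044e-01]
 [-1.03225579e-03 -2.67998505e-01  9.63418775e-01 -1.41573152e+02]
 [ 0.00000000e+00  0.00000000e+00  0.00000000e+00  1.00000000e+00]]
```

View pics/top0.png

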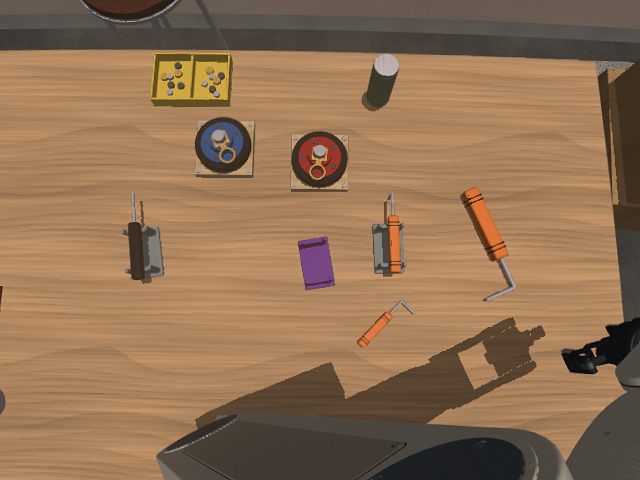

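View pics/scene0.png

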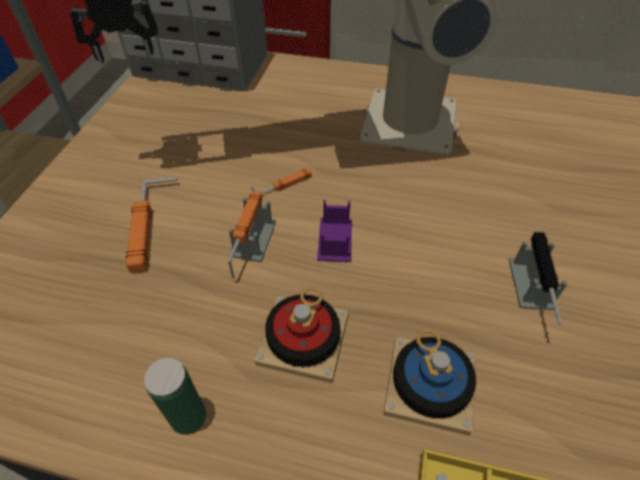

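View pics/wrist0.png

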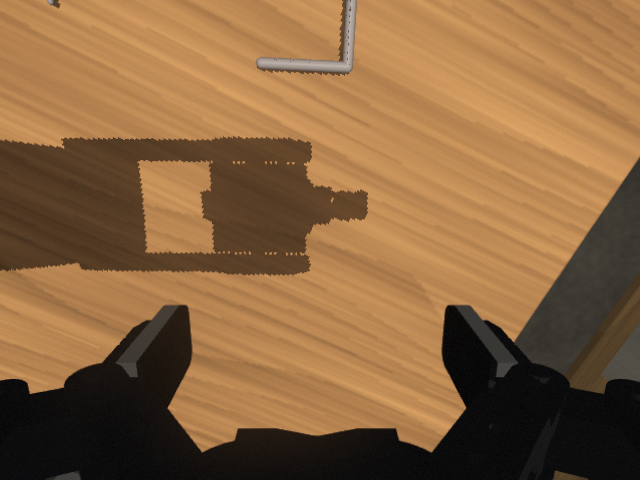

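Lookalikes of the pick in the top view are the large orange hook on the bench (485,225), the small one (375,330), and the black awl on its rest (137,250). The middle-sized orange one on the grey rest (394,243) is the one meant. The purple rest at (317,263) is to be left alone. The red wheel's clip has its eye at about (317,172); the blue wheel's is at (228,155).

```bash
cat > h.py <<'E'
import numpy as np,cv2,pickle
def ray(c,uv):
    uv=np.asarray(uv,float).reshape(-1,1,2)
    n=cv2.undistortPoints(uv,np.array(c['K']),np.array(c['dist_coeffs']))[:,0]
    d=np.c_[n,np.ones(len(n))]
    if 'R' in c and c['R'] is not None:
        R=np.array(c['R']);t=np.array(c['t']); return -R.T@t, d@R
    T=np.array(c['tool_from_camera']);Rt=np.array(c['obs']['tcp_rot']);p=np.array(c['obs']['ee_pos'])
    return Rt@T[:3,3]+p, d@(Rt@T[:3,:3]).T
def onz(c,uv,z):
    o,d=ray(c,uv); return o+d*((z-o[2])/d[:,2])[:,None]
def proj(c,X):
    X=np.atleast_2d(X).astype(float)
    if 'R' in c and c['R'] is not None: P=X@np.array(c['R']).T+np.array(c['t'])
    else:
        T=np.array(c['tool_from_camera']);Rt=np.array(c['obs']['tcp_rot']);p=np.array(c['obs']['ee_pos'])
        P=((X-p)@Rt-T[:3,3])@T[:3,:3]
    return cv2.projectPoints(P,np.zeros(3),np.zeros(3),np.array(c['K']),np.array(c['dist_coeffs']))[0][:,0]
def shot(ctrl,n,name):
    o=ctrl.observe();c=ctrl.camera(n);c['obs']=o
    cv2.imwrite(f'pics/{name}.png',cv2.cvtColor(c['frame'],cv2.COLOR_RGB2BGR));pickle.dump(c,open(name+'.pkl','wb'));return c
def mask(c,lo,hi):
    return cv2.inRange(cv2.cvtColor(np.ascontiguousarray(c['frame']),cv2.COLOR_RGB2HSV),lo,hi)
def blobs(m,a=15):
    return [x for x in cv2.findContours(m,cv2.RETR_EXTERNAL,cv2.CHAIN_APPROX_NONE)[0] if cv2.contourArea(x)>a]
def down(yaw):  # tool z down, tool x at yaw (deg)
    a=np.radians(yaw);x=np.array([np.cos(a),np.sin(a),0]);z=np.array([0,0,-1.]);return np.c_[x,np.cross(z,x),z]
E
python3 - <<'E'
from h import *
d=pickle.load(open('c0.pkl','rb'))
for n in('top','scene'):
    c=d[n]
    for b in blobs(mask(c,(5,170,100),(14,255,255)),40):
        r=cv2.minAreaRect(b);print(n,np.round(r[0]),np.round(r[1]),cv2.contourArea(b),onz(c,r[0],78)[0].round())
c=d['top']
for p,z in[((319,152),93),((317,172),77),((219,136),93),((228,155),77),((391,196),66)]:print(p,onz(c,p,z)[0].round())
c=d['scene']
for p,z in[((302,313),93),((312,298),77),((441,361),93),((428,343),77)]:print(p,onz(c,p,z)[0].round())
print(d['wrist']['obs']['tcp_rot'])
im=cv2.imread('pics/top0.png')
cv2.imwrite('pics/crop.png',np.hstack([cv2.resize(im[180:290,350:430],None,fx=5,fy=5,interpolation=2),cv2.resize(im[115:200,280:360],(400,550),interpolation=2)]))
E
```

```text
top [375. 329.] [ 9. 42.] 315.0 [ 287. -218.   78.]
top [395. 266.] [ 9. 10.] 66.0 [ 414. -261.   78.]
top [394. 243.] [34. 10.] 321.0 [ 463. -260.   78.]
top [393. 218.] [ 5. 10.] 48.0 [ 515. -259.   78.]
top [486. 223.] [75. 14.] 923.0 [ 508. -458.   78.]
scene [137. 236.] [17. 71.] 961.5 [ 569. -437.   78.]
scene [247. 215.] [11. 51.] 457.5 [ 474. -260.   78.]
scene [292. 178.] [ 7. 38.] 201.0 [ 356. -205.   78.]
(319, 152) [ 654. -102.   93.]
(317, 172) [614. -98.  77.]
(219, 136) [686. 111.  93.]
(228, 155) [650.  93.  77.]
(391, 196) [ 567. -258.   66.]
(302, 313) [ 664. -102.   93.]
(312, 298) [623. -96.  77.]
(441, 361) [694. 113.  93.]
(428, 343) [660.  94.  77.]
[[ 9.02271598e-01  4.31167719e-01 -6.00309546e-04]
 [ 4.31168137e-01 -9.02270651e-01  1.30780164e-03]
 [ 2.22401675e-05 -1.43882663e-03 -9.99998965e-01]]
```

View pics/crop.png

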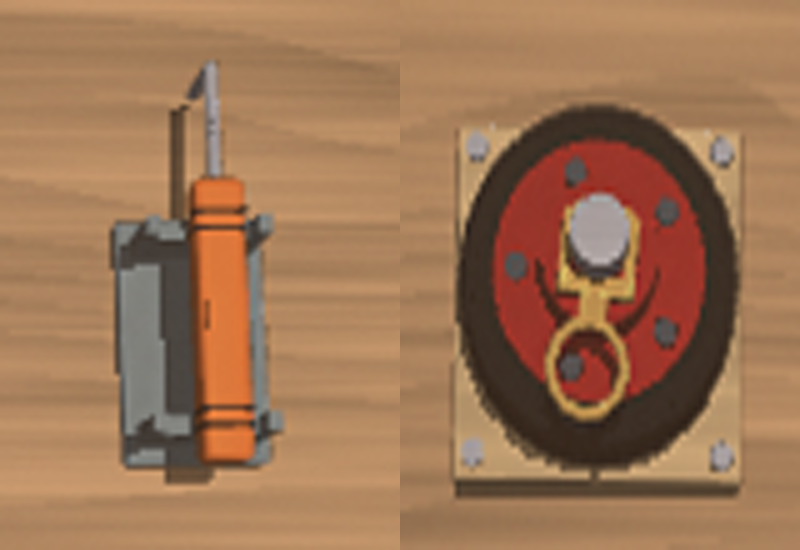

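Run:
```python
from plant import ctrl
from h import *
ctrl.move_to([420,-258,230],down(0)); a=shot(ctrl,'wrist','w1')
ctrl.move_to([560,-100,230],down(0)); b=shot(ctrl,'wrist','w2')
print(ctrl.observe()['t'],ctrl.observe()['joint_pos'])
for b in blobs(mask(a,(5,170,100),(14,255,255)),40):
    r=cv2.minAreaRect(b);print(np.round(r[0]),np.round(r[1]),r[2],onz(a,r[0],78)[0].round(1))
cv2.imwrite('pics/w12.png',np.hstack([cv2.resize(cv2.imread(f'pics/w{i}.png'),(400,300),interpolation=cv2.INTER_AREA) for i in(1,2)]))
```

```text
2.3833 [-1.14542242e+01  1.96252883e+01  1.00740610e+02 -2.82192476e-02
  5.96830376e+01  7.86305324e+01]
[283. 340.] [22. 96.] 46.63658142089844 [ 325.9 -231.8   78. ]
[322. 230.] [17. 29.] 90.0 [ 412.9 -261.6   78. ]
[322. 215.] [ 6. 29.] 90.0 [ 424.3 -261.5   78. ]
[623. 168.] [22. 43.] 68.74949645996094 [ 457.1 -467.5   78. ]
[619. 150.] [10. 45.] 68.74949645996094 [ 469.2 -463.1   78. ]
[320. 155.] [110.  31.] 89.16968536376953 [ 466.3 -260.4   78. ]
[319.  92.] [ 9. 32.] 90.0 [ 506.6 -259.6   78. ]
[319.  74.] [23. 32.] 90.0 [ 517.6 -259.6   78. ]
[603.  73.] [145.  50.] 77.47119140625 [ 517.7 -443.2   78. ]
[576.   2.] [ 9. 29.] 74.74488067626953 [ 558.7 -418.9   78. ]
```

View pics/w1.png

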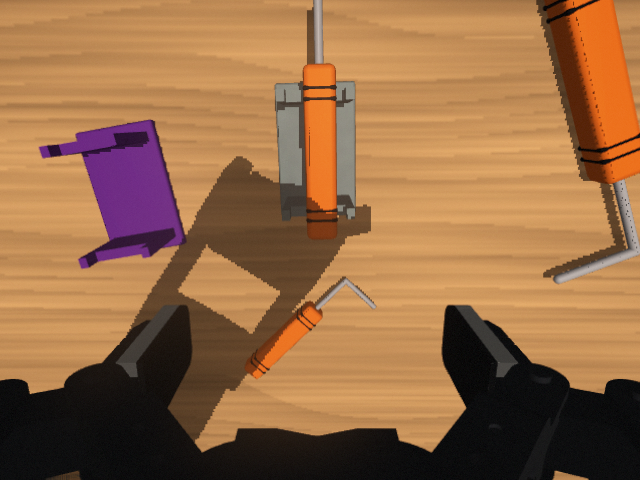

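View pics/w2.png

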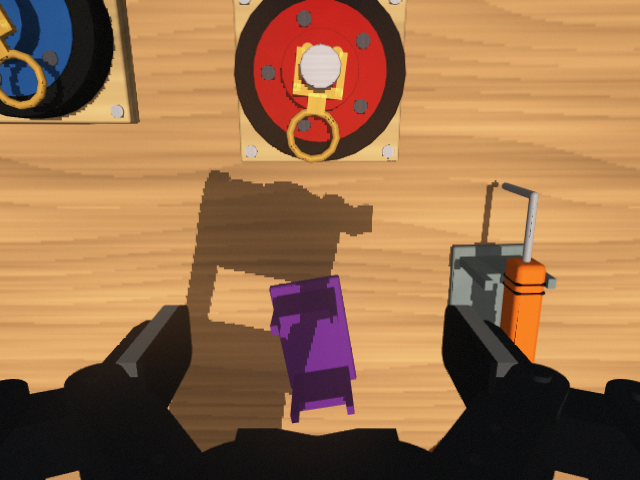

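w1 shows the pick on the grey rest, with its handle spanning (320,64) to (322,238) and its shank pointing away from the robot. w2 shows the red wheel's clip, with its eye at about (313,134) and the axle head at (320,66).

Run:
```python
from h import *
a=pickle.load(open('w1.pkl','rb'));b=pickle.load(open('w2.pkl','rb'));d=pickle.load(open('c0.pkl','rb'))
m=mask(a,(5,130,60),(16,255,255)); m[:, :295]=0;m[:,345:]=0;m[260:]=0
ys=np.where(m.sum(1)>255*15)[0];print(ys.min(),ys.max())
for y in(70,120,200,225):
    xs=np.where(m[y])[0];print(y,onz(a,[[xs.min(),y],[xs.max(),y]],78).round(1).tolist())
print('front',onz(a,(320,ys.min()),78)[0],'back top?',onz(a,[(322,219),(322,ys.max())],78))
print(proj(a,[[404,-260,78],[404,-260,54],[524,-260,78]]))
# eye hole: child contour of brass
m=mask(b,(14,90,80),(30,255,255));m[170:]=0;m[:,:285]=0;m[:,350:]=0;m[:35]=0
cs,h=cv2.findContours(m,cv2.RETR_CCOMP,cv2.CHAIN_APPROX_NONE)
for c,hh in zip(cs,h[0]):
    if cv2.contourArea(c)>100:
        e=cv2.fitEllipse(c);print(hh[3],cv2.contourArea(c),e, onz(b,e[0],75)[0].round(1))
g=cv2.inRange(cv2.cvtColor(b['frame'],cv2.COLOR_RGB2HSV),(0,0,110),(180,60,255));g[110:]=0;g[:,:280]=0;g[:,360:]=0;g[:35]=0
for c in blobs(g,300):
    e=cv2.minEnclosingCircle(c);print('head',e,onz(b,e[0],93.5)[0].round(1))
t=pickle.load(open('c0.pkl','rb'))['top']
print(cv2.cvtColor(b['frame'],cv2.COLOR_RGB2HSV)[134,[285,290,313,336]])
```

```text
0 259
70 [[520.4, -244.0, 78.0], [520.4, -275.8, 78.0]]
120 [[489.2, -249.6, 78.0], [489.2, -270.3, 78.0]]
200 [[435.1, -250.6, 78.0], [435.1, -271.7, 78.0]]
225 [[417.0, -242.6, 78.0], [417.0, -277.7, 78.0]]
front [ 560.72733697 -260.12369719   78.        ] back top? [[ 421.3821659  -261.89013238   78.        ]
 [ 391.37578639 -261.99860412   78.        ]]
[[319.3036662  242.42767164]
 [319.06421544 233.94733952]
 [319.66655556  63.94077639]]
-1 4010.0 ((317.16326904296875, 115.69651794433594), (60.345115661621094, 149.4316864013672), 2.812941551208496) [ 630.9 -100.7   75. ]
0 1252.5 ((312.74884033203125, 134.5200653076172), (39.60773468017578, 40.41373062133789), 176.7347412109375) [618.7 -97.7  75. ]
head ((320.0, 65.90697479248047), 21.929885864257812) [ 659.9 -102.3   93.5]
[[ 12 130  61]
 [ 19 171 233]
 [  2 213 200]
 [ 19 174 228]]
```

Run:
```python
from h import *
a=pickle.load(open('w1.pkl','rb'))
print('rest corners z8',onz(a,[(276,84),(354,83),(356,206),(281,219)],8).round(0).tolist())
from plant import ctrl
T=down(1.3)
ctrl.move_to([465,-260.5,170],T)
shot(ctrl,'wrist','w3')
ctrl.set_gripper(85)
print(ctrl.move_l([465,-260.5,47],velocity=100,contact_N=8), ctrl.observe()['ee_pos'])
ctrl.set_gripper(10,effort=100)
o=ctrl.observe();print(o['ee_pos'],o['grip_width'],o['ft_force'],o['t'])
shot(ctrl,'wrist','w4')
```

```text
rest corners z8 [[517.0, -225.0, 8.0], [518.0, -288.0, 8.0], [417.0, -293.0, 8.0], [405.0, -227.0, 8.0]]
False [ 465.44748006 -260.74777155   47.58377439]
[ 465.1515255  -260.60115177   47.40806017] 20.956110513283477 [-0.94704912  0.87450649  4.91614495] 5.4417
```

View pics/w4.png

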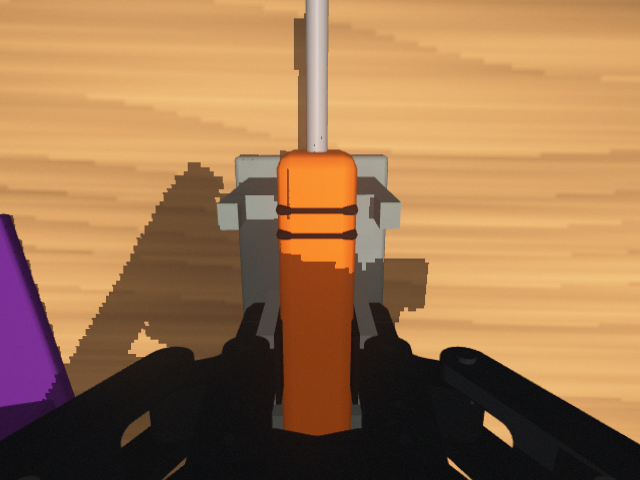

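The grasp is clean: width 21 mm, with the handle centred between the pads and the shank straight ahead. Next I lift, hover over the eye and look.

Run:
```python
from plant import ctrl
from h import *
a=pickle.load(open('w4.pkl','rb'));print(onz(a,[(317,150)],74))
ctrl.move_l([465,-260.5,150],velocity=120,attitude=None)
eye=np.array([618.7,-97.7]);yaw=-6.4;T=down(yaw);u=T[:2,0]
p=eye-110*u
ctrl.move_l([*p,150],velocity=150,attitude=T)
ctrl.move_l([*p,128],velocity=60); ctrl.dwell(.2)
c=shot(ctrl,'wrist','w5');d=shot(ctrl,'scene','s5');e=shot(ctrl,'top','t5')
o=ctrl.observe();print(o['ee_pos'],o['grip_width'],o['ft_force'],o['t'])
im=cv2.imread('pics/s5.png');im2=cv2.imread('pics/t5.png')
q=proj(d,[[*eye,75]])[0].astype(int);q2=proj(e,[[*eye,75]])[0].astype(int);print(q,q2)
f=lambda i,q:cv2.resize(i[q[1]-50:q[1]+50,q[0]-50:q[0]+50],(400,400),interpolation=2)
cv2.imwrite('pics/st5.png',np.hstack([f(im,q),f(im2,q2)]))
```

```text
[[ 525.88346035 -258.43019522   74.        ]]
[509.56230755 -85.44979074 128.2474911 ] 20.80495704855014 [-0.46916998  0.04064542 -1.0235509 ] 8.7167
[311 296] [316 170]
```

View pics/w5.png

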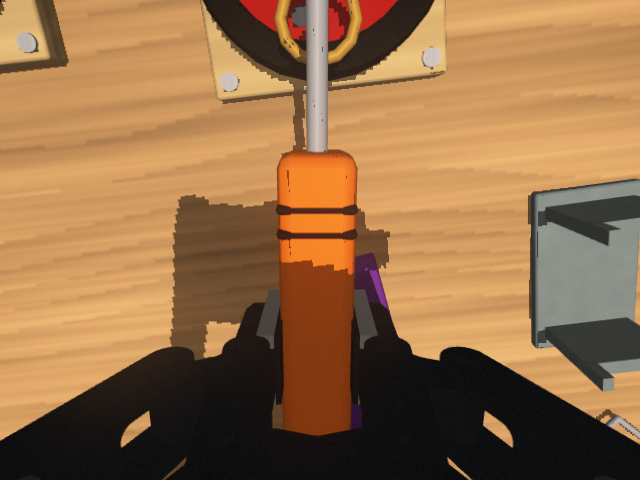

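View pics/st5.png

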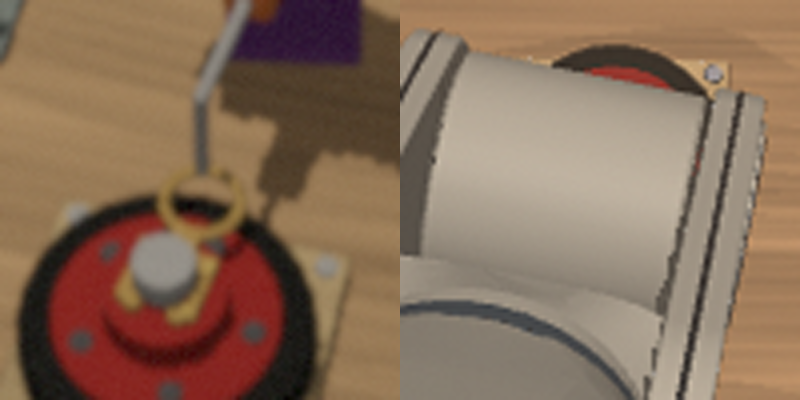

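In the scene crop the prong's tip, at (202,172), is just above the eye, at (202,204). The wrist view shows the shank over the middle of the eye. I'll check the numbers.

Run:
```python
from h import *
c=pickle.load(open('s5.pkl','rb'));w=pickle.load(open('w5.pkl','rb'))
o=w['obs'];T=np.array(o['tcp_rot']);p=np.array(o['ee_pos'])
tip=p+T@np.array([110,0,-19+51]);bend=p+T@np.array([110,0,-19.])
print('tip pred',tip,'scene px',proj(c,[tip,bend]),'seen',[311-50+202/4,296-50+172/4],[311-50+202/4,296-50+97/4])
print('eye seen scene',onz(c,[(261+202/4,246+204/4)],75))
print('eye lateral (wrist) at row10:',((onz(w,[(283,15),(355,15)],75)-p)@T).round(1),'shank lat',((onz(w,[(317,60)],147)-p)@T).round(1))
```

```text
tip pred [618.94817504 -97.71524339  96.29964551] scene px [[311.61806635 289.07716046]
 [311.20953479 270.07937762]] seen [311.5, 289.0] [311.5, 270.25]
eye seen scene [[620.10585573 -97.89323483  75.        ]]
eye lateral (wrist) at row10: [[110.5 -14.8  53.3]
 [110.5  15.1  53.3]] shank lat [[ 83.9  -0.8 -18.7]]
```

The predicted and seen tip agree to within 1 px. Now I lower the hook and pull.

Run:
```python
from plant import ctrl
from h import *
o=ctrl.observe();p=np.array(o['ee_pos']);u=np.array(o['tcp_rot'])[:,0];p[2]=93
p[:2]=[509.4,-85.4]
print('contact',ctrl.move_l(p,velocity=40,contact_N=6));o=ctrl.observe();print(o['ee_pos'],o['ft_force'])
c=shot(ctrl,'scene','s6')
cv2.imwrite('pics/s6c.png',cv2.resize(cv2.imread('pics/s6.png')[240:350,240:370],None,fx=4,fy=4,interpolation=2))
```

```text
contact False
[509.60263542 -85.42237415  93.18578934] [0.01381736 0.30932616 0.08821929]
```

View pics/s6c.png

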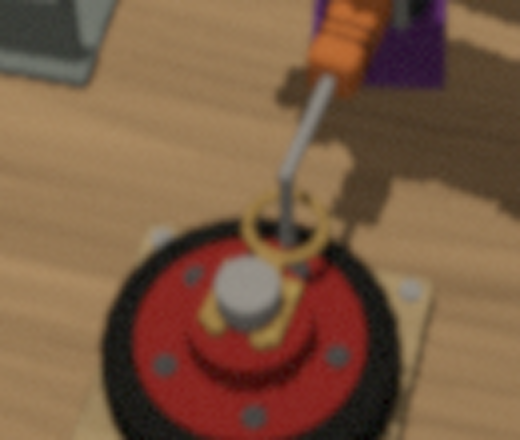

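The prong is inside the ring at crop (287,235), with no contact force. Pulling.

Run:
```python
from plant import ctrl
from h import *
p0=np.array([509.4,-85.4,93.]);u=np.array(ctrl.observe()['tcp_rot'])[:,0];u[2]=0
for s in(10,14,17,20,23,26,29,32):
    ctrl.move_l(p0-s*u,velocity=25);o=ctrl.observe();print(s,o['ee_pos'].round(1) if hasattr(o['ee_pos'],'round') else o['ee_pos'],np.round(o['ft_force'],1),round(o['t'],2))
ctrl.dwell(.3)
c=shot(ctrl,'scene','s7');shot(ctrl,'wrist','w7')
cv2.imwrite('pics/s7c.png',cv2.resize(cv2.imread('pics/s7.png')[210:350,220:370],None,fx=4,fy=4,interpolation=2))
```

```text
10 [499.4 -84.3  93.1] [-0.3  0.2 -1.8] 10.34
14 [496.1 -83.9  93.2] [ 3.7  0.2 -0.8] 10.65
17 [494.7 -83.9  93.7] [ 5.9 -0.6 -1.3] 10.92
20 [492.5 -83.7  94. ] [ 8.3 -0.5 -1.5] 11.18
23 [489.4 -83.4  93.9] [ 6.9 -1.7 -1.6] 11.45
26 [482.8 -82.4  92.9] [ 0.2 -0.1 -1.8] 11.72
29 [479.8 -82.   92.7] [ 0.4  0.4 -1.2] 11.98
32 [477.3 -81.8  92.9] [ 0.3  0.2 -1.1] 12.25
```

View pics/s7c.png

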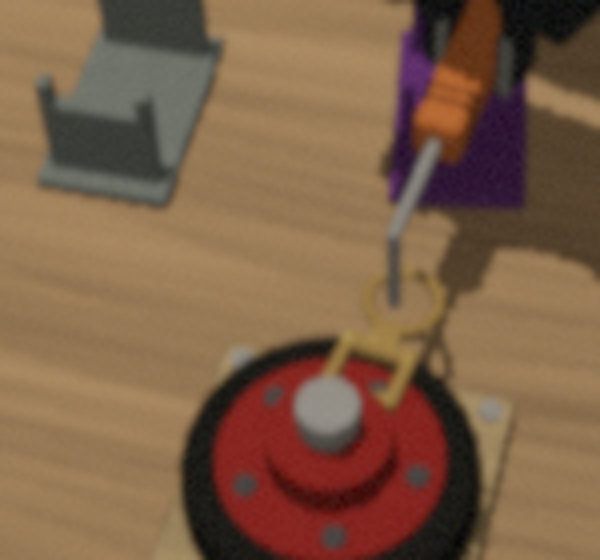

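View pics/w7.png

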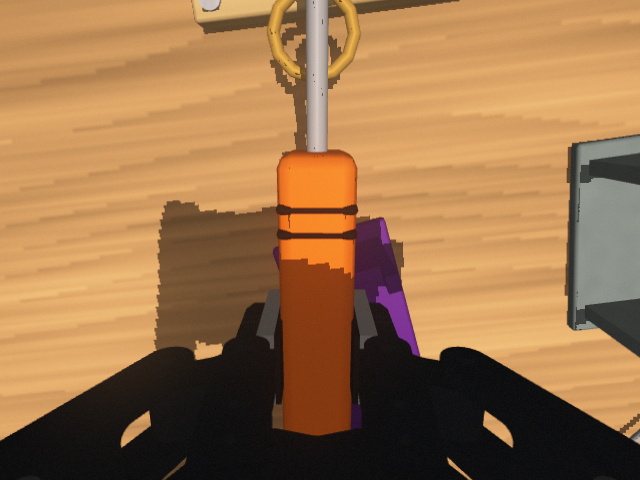

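The clip is off the axle, lying on the wheel with the prong tip still in the eye at crop (393,300). Lifting straight up out of it.

Run:
```python
from plant import ctrl
from h import *
p=np.array(ctrl.observe()['ee_pos'])
ctrl.move_l([p[0],p[1],155],velocity=40);ctrl.dwell(.2)
c=shot(ctrl,'scene','s8');o=ctrl.observe();print(o['ee_pos'],o['ft_force'],o['grip_width'],o['t'])
cv2.imwrite('pics/s8c.png',cv2.resize(cv2.imread('pics/s8.png')[190:400,220:500],None,fx=2.7,fy=2.7,interpolation=2))
```

```text
[477.552925   -81.80007456 154.89174292] [-0.73694958  0.07900241 -2.01536046] 20.55729062287318 14.6
```

View pics/s8c.png

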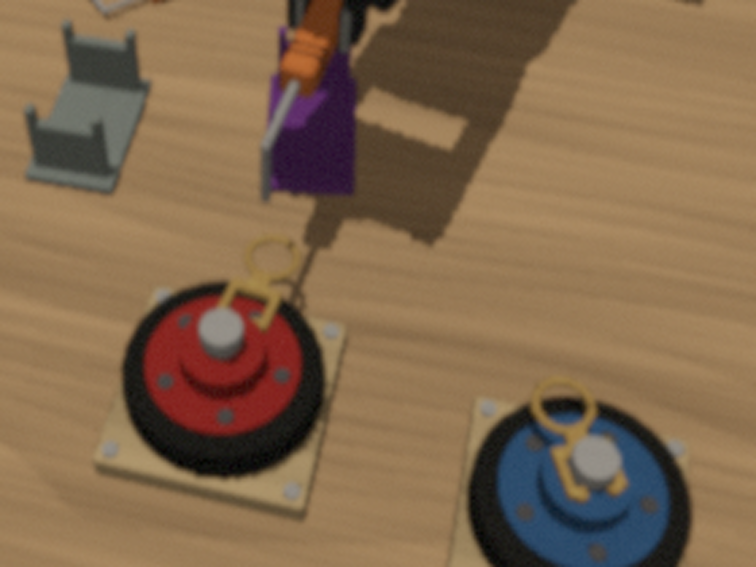

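The pick is free of the clip, which lies on the red wheel at crop (265,275). The blue wheel's clip is seated. I'll check for slip and return to the rest.

Run:
```python
from plant import ctrl
from h import *
c=pickle.load(open('s8.pkl','rb'));o=ctrl.observe();T=np.array(o['tcp_rot']);p=np.array(o['ee_pos'])
print('pred tip,bend',proj(c,[p+T@np.array([110,0,32.]),p+T@np.array([110,0,-19.])]),'seen',220+266/2.7,190+197/2.7,220+267/2.7,190+147/2.7)
ctrl.move_l([430,-160,155],velocity=150)
ctrl.move_l([464.5,-260,155],velocity=120,attitude=down(1.3))
ctrl.move_l([464.5,-260,85],velocity=80);ctrl.dwell(.2)
shot(ctrl,'wrist','w9');c=shot(ctrl,'scene','s9')
cv2.imwrite('pics/s9c.png',np.hstack([cv2.resize(cv2.imread('pics/s9.png')[170:290,190:310],(400,400),interpolation=2),cv2.resize(cv2.imread('pics/w9.png'),(400,300))[:300].repeat(1,0) if 0 else cv2.copyMakeBorder(cv2.resize(cv2.imread('pics/w9.png'),(400,300)),0,100,0,0,0)]))
print(ctrl.observe()['t'])
```

```text
pred tip,bend [[318.55201338 263.96714071]
 [318.50541387 243.60712015]] seen 318.51851851851853 262.96296296296293 318.8888888888889 244.44444444444446
17.7167
```

View pics/s9c.png

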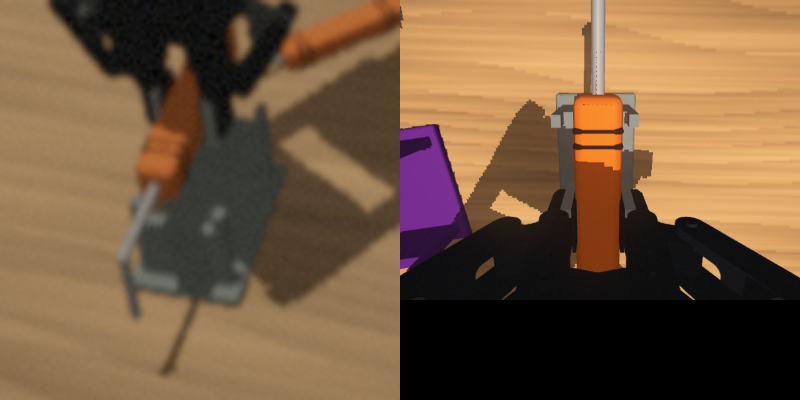

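There is no slip, and the pick is lined up between the fork sides (wrist view, handle at (598,100) to (598,265)). Now I lower it to contact.

Run:
```python
from plant import ctrl
from h import *
ctrl.move_l([464.5,-260,51],velocity=50)
print(ctrl.move_l([464.5,-260,45.5],velocity=10,contact_N=4));o=ctrl.observe();print(o['ee_pos'],o['ft_force'])
ctrl.set_gripper(40,effort=20);ctrl.dwell(.2);ctrl.set_gripper(85)
ctrl.dwell(.2);ctrl.move_l([464.5,-260,170],velocity=80)
ctrl.move_to([420,-258,230],down(0));ctrl.dwell(.3)
shot(ctrl,'wrist','w10');shot(ctrl,'scene','s10')
m=cv2.imread('pics/s10.png');cv2.imwrite('pics/s10c.png',cv2.resize(m[170:430,190:500],None,fx=2.3,fy=2.3,interpolation=2))
o=ctrl.observe();print(o['t'],o['ft_force'])
```

```text
True
[ 464.65991171 -260.09899376   47.4085521 ] [-1.28659024  1.11588733  5.66934647]
22.7167 [ 0.2552814  -0.20046819  0.43882608]
```

View pics/w10.png

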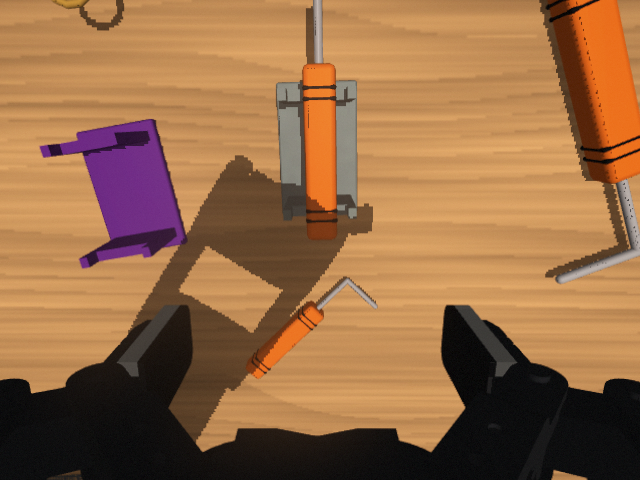

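View pics/s10c.png

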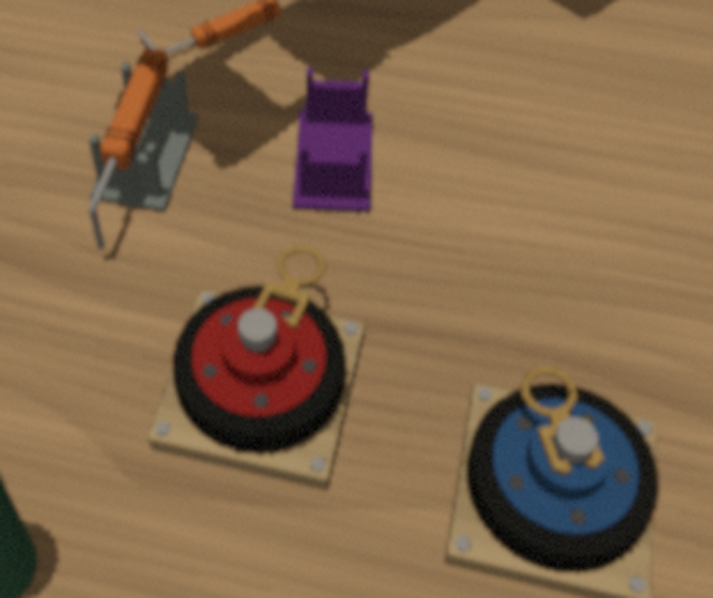

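The pick sits on both posts exactly as it did in w1, prong down (scene crop (98,235)). The red wheel's clip lies on that wheel clear of the axle, its eye now at crop (302,264), and the blue wheel's clip is unmoved.

Run:
```python
from plant import ctrl
from h import *
c=pickle.load(open('s10.pkl','rb'));print(onz(c,[(190+302/2.3,170+264/2.3)],60))
print(ctrl.finish_job())
```

```text
[[582.56496731 -90.35864679  60.        ]]
the job is handed in; nothing more can be done
None
```

I hooked the brass clip's eye on the red wheel, pulled the clip off its axle, then put the pick back on its grey rest and let go. I handed the job in at about 23 s; it reports no verdict.

- **Pull:** the sideways force rose to about 8 N, then fell to about zero after 26 mm of travel.
- **Red wheel's clip:** it lies still on the wheel. Its eye moved from about x = 619 to x = 583, roughly 36 mm from its seat. That final figure assumes the eye lies at a height of about 60 mm.
- **Blue wheel's clip:** it looks unmoved in the last picture. I judged this by eye and did not measure it.
- **Pick:** it lies level on both posts, prong down, at the same pixels as at the start. The gripper is open and clear of it.

No check failed. The only disagreement was about 1 mm between the camera views of the eye.

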